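Put the powder spoons and evaporating dishes away

ROBOT

A 6-joint arm with a two-finger parallel gripper is mounted at the origin on the work surface. World frame = base frame: x ahead of the robot, y to its left, z up, the work surface at z = 0. Lengths are in m, angles in degrees, forces in N, time in s.
With the tool pointing down it reaches from about 0.35 to 0.925 m from the base axis. Payload 6.4 kg.
Tool frame: the origin (TCP) lies on the centre line of the jaws, within the pads' length; the fingertips stand 11 mm ahead of it and the grasp point (between the pads) lies 8 mm behind it; y points along the fingers, z is the direction in which the jaws open and shut, and the axes are right-handed (so a half turn about y gives the same grasp; the last joint's range is limited). The gripper opens to 85 mm and grips with 20 to 120 N. Pads are 22 mm wide; open, the fingers measure 114 mm over their backs; the gripper's body (76 mm by 85 mm) begins 54 mm behind the grasp point. The pads swing forward as they close: fully open they stand 13 mm farther back than shut.
Start: joints at [-85.491, 14.043, 89.255, -0, 76.702, -9.975], TCP at [0.163, -0.629, 0.242] pointing down, gripper open.
Joint ranges: [-179.41, 179.41], [-58.25, 129.5], [7.25, 145.43], [-54.29, 234.29], [11.92, 165.04], [-157.13, 157.13]. Speed limits (degrees/s): [147.25, 147.25, 180, 180, 180, 180].

INTERFACE

Orientations are given as a 3x3 rotation matrix whose columns are the frame's x, y, z axes.
In Python, from workcell import move_to, movel, move_j, move_gripper, pause, solve_ik, read_camera, MotionError, sign_off, get_time, get_joint_positions, get_dq, get_joint_torque, get_tcp_pos, get_ee_rot, get_force, get_moment, get_opening gives the robot as it stands. Calls block until the motion is done:
- move_to(position, orientation): joint-space move of the TCP to a pose.
- movel(position, orientation=None, v=0.15, contact_N=None): straight line of the TCP; orientation=None keeps the orientation; v is the mean speed in m/s. With contact_N (N) it stops when the force on the tool has changed by that much, and returns True; else False.
- move_j(angles): joint-space move.
- move_gripper(opening, grasp_force=None): finger opening in m; grasp_force is the grip in N (None keeps the last); returns when the fingers have stopped.
- pause(seconds).
- solve_ik(position, orientation): joint angles nearest the present ones, or None.
- read_camera(name): name is "scene" or "top" or "wrist"; returns a dict with "pixels" (420x560x3 uint8, red, green, blue), "fx", "fy", "cx", "cy" (pixels), "D" ([k1, k2, p1, p2, k3] as OpenCV has them; the pictures are not rectified), "world_from_camera" (4x4, takes a point from camera to world coordinates). Camera axes: x right, y up, looking along -z (the intrinsics and any distortion apply to the point x, -y, -z); pixel columns grow to the right and rows downward; lengths in m; the calibration is good to about 2 mm. A picture is of the moment at which its call begins. There is no depth.
A pose or a line that the arm cannot do raises MotionError and nothing moves.
- sign_off(): hands the job in, once; it reports no verdict.
Readings, each from a call of its own:
- get_time(): time.
- get_joint_positions(): joint angles.
- get_dq(): joint speeds.
- get_joint_torque(): joint torques, N m.
- get_tcp_pos(): TCP position.
- get_ee_rot(): TCP orientation.
- get_force(): force on the tool from outside, world axes, zero at the start.
- get_moment(): the same for the moment, N m.
- get_opening(): finger opening in m.
Only numpy, scipy, OpenCV 4.12 (cv2) and the standard library are available. Lean on these libraries where they do the work, as an engineer would, in place of code of your own. Each camera call takes 0.05 s, during which the arm holds its last target. There are 200 camera calls.

TASK

Clear the lab bench after the weighing-out: pull open the drawer of the grey storage unit, lay every powder spoon flat in a groove of its own with all the bowls up and pointing away from the robot, and push the drawer fully shut again. Nest every evaporating dish from the bench upright into the one standing on top of the unit, so that they make one straight stack there. Leave the bottle, the flask and the mortar where they stand.

Things in the scene. Friction and masses are not known exactly. Their poses are not given: they have to be found in the camera images.
- unit: grey bench-top storage unit, fixed: 210 deep (own x) x 200 wide (own y) x 70 tall; flat top with a raised edge 4 high and 4 wide. Origin: centre of its underside. Own +x points to its back; the drawer opens to its -x; own -y points away from the robot. It stands turned about 90 degrees: the drawer opens to the robot's right (world -y)
- drawer (a joint): how far the drawer is out, m: 0 shut, 0.17 fully open (stop). Slides along the unit's x, about 1.5 N friction, stays where left. Inside 170 wide; side walls' top 42 above the bench; front panel 196 wide, its top 63 above the bench, its inner face 35 in front of groove0's centre line
- drawer_handle (a point): middle of the drawer's straight steel bar handle: 110 long, 11 thick, parallel to the drawer front, 35 mm out from it, 42 mm above the bench; can be pinched from above across the bar. Moves with the drawer; axes as the unit's
- groove0 (a point): middle of groove 0 (next to the drawer front), on the drawer's floor, 12 mm above the bench; moves with the drawer, axes as the unit's. The groove runs along y (blue strip; -y end is away from the robot); grooves 42 mm apart. White sloped ridges 7 high divide them over the 40 mm next to each side wall only; middle 90 mm free for fingers. Groove floor 29 wide, 170 long
- groove1 (a point): middle of groove 1 (the middle one), on the drawer's floor, 12 mm above the bench; moves with the drawer, axes as the unit's. The groove runs along y (blue strip; -y end is away from the robot); grooves 42 mm apart. White sloped ridges 7 high divide them over the 40 mm next to each side wall only; middle 90 mm free for fingers. Groove floor 29 wide, 170 long
- groove2 (a point): middle of groove 2 (innermost; 51 mm outside the open unit), on the drawer's floor, 12 mm above the bench; moves with the drawer, axes as the unit's. The groove runs along y (blue strip; -y end is away from the robot); grooves 42 mm apart. White sloped ridges 7 high divide them over the 40 mm next to each side wall only; middle 90 mm free for fingers. Groove floor 29 wide, 170 long
- spoon0: powder spoon, 140 long, about 40 g: blue plastic handle 92 x 12 wide x 10 thick, white band near its end, steel neck, round steel bowl 22 across. Origin: underside at the centre of mass, on the handle 20 mm from its neck end (grip here); +x along the spoon to the bowl (tip at +68, handle end at -72), z up through the bowl's open side. Starts flat on the bench, bowl up. May be absent (None)
- spoon0_bowl (a point): middle of the bowl of spoon0, 57 mm from the spoon's origin along its x
- spoon1: powder spoon, 140 long, about 40 g: blue plastic handle 92 x 12 wide x 10 thick, white band near its end, steel neck, round steel bowl 22 across. Origin: underside at the centre of mass, on the handle 20 mm from its neck end (grip here); +x along the spoon to the bowl (tip at +68, handle end at -72), z up through the bowl's open side. Starts flat on the bench, bowl up. May be absent (None)
- spoon1_bowl (a point): middle of the bowl of spoon1, 57 mm from the spoon's origin along its x
- spoon2: powder spoon, 140 long, about 40 g: blue plastic handle 92 x 12 wide x 10 thick, white band near its end, steel neck, round steel bowl 22 across. Origin: underside at the centre of mass, on the handle 20 mm from its neck end (grip here); +x along the spoon to the bowl (tip at +68, handle end at -72), z up through the bowl's open side. Starts flat on the bench, bowl up. May be absent (None)
- spoon2_bowl (a point): middle of the bowl of spoon2, 57 mm from the spoon's origin along its x
- base_dish: white porcelain evaporating dish: rim 60 across, 26 tall, walls sloping in to a foot 30 across, wall 2 thick, inner floor 8 above the underside; 60 g. Origin: centre of the underside, z up. Nested, it sits 8 mm above the dish below with 1-2 mm of play. This one already stands on the unit's top and is the bottom of the stack; always present
- dish1: white porcelain evaporating dish: rim 60 across, 26 tall, walls sloping in to a foot 30 across, wall 2 thick, inner floor 8 above the underside; 60 g. Origin: centre of the underside, z up. Nested, it sits 8 mm above the dish below with 1-2 mm of play. Stands upright on the bench at the start. Absent (None) in some runs
- dish2: white porcelain evaporating dish: rim 60 across, 26 tall, walls sloping in to a foot 30 across, wall 2 thick, inner floor 8 above the underside; 60 g. Origin: centre of the underside, z up. Nested, it sits 8 mm above the dish below with 1-2 mm of play. Stands upright on the bench at the start. Absent (None) in some runs
- dish3: white porcelain evaporating dish: rim 60 across, 26 tall, walls sloping in to a foot 30 across, wall 2 thick, inner floor 8 above the underside; 60 g. Origin: centre of the underside, z up. Nested, it sits 8 mm above the dish below with 1-2 mm of play. Stands upright on the bench at the start. Absent (None) in some runs
- dish4: white porcelain evaporating dish: rim 60 across, 26 tall, walls sloping in to a foot 30 across, wall 2 thick, inner floor 8 above the underside; 60 g. Origin: centre of the underside, z up. Nested, it sits 8 mm above the dish below with 1-2 mm of play. Stands upright on the bench at the start. Absent (None) in some runs
- bottle: bystander: green glass bottle with red cap, 72 across, 240 tall, origin at its foot; leave alone
- flask: bystander: flat-bottomed glass flask with amber contents, 74 across, 122 tall, origin at its foot; leave alone
- mortar: bystander: white porcelain mortar with pestle, 86 across, 45 tall (pestle to 66), origin at its foot; leave alone

How it is judged:
By the outcome, as a careful person would: the job done as asked, in the order asked, and still so for the second after the job is handed in, with the robot touching nothing.
Of spoon0, spoon1, spoon2 only 2 to 3 are there at a start; the rules pass over those that are not, and their reading is None.
Of dish1, dish2, dish3, dish4 only 3 to 4 are there at a start; the rules pass over those that are not, and their reading is None.
At some moment in a run one of spoon0, spoon1, spoon2, dish1, dish2, dish3, dish4 may be knocked a few centimetres aside while the robot is not near it.
It also fails if it takes over 210 s, if anything falls off the work surface, if the arm or the gripper's body presses on something with over 40 N, if the wrist force passes 120 N, or if a joint passes its speed limit or range.

## Working session

There is one attempt and no reset: what is moved stays moved. The work goes in short steps, each a Python script; the robot and the scene stay as the last script left them, time stands still between calls to the robot, and variables do not carry over. Pictures are saved under pics/ and viewed, about 12 in all and at most 16, crops included, and the job is handed in when it is done.

```bash
mkdir -p pics; ls
python3 - <<'E'
from workcell import *
import cv2,numpy as np
for n in("scene","top"):
    c=read_camera(n);cv2.imwrite(f"pics/{n}0.png",c["pixels"][:,:,::-1])
    print(n,c["fx"],c["fy"],c["cx"],c["cy"],c["D"]);print(np.round(c["world_from_camera"],3))
print(get_time(),get_ee_rot())
E
```

```text
pics
scene 432.01771667785135 432.01771667785135 276.4019533416294 206.77335824286044 [-0.10123742  0.          0.          0.          0.        ]
[[-0.505 -0.681  0.53   1.288]
 [ 0.863 -0.393  0.318  0.328]
 [-0.008  0.618  0.786  1.043]
 [ 0.     0.     0.     1.   ]]
top 500.29322412575766 500.29322412575766 285.48573831693545 206.43552393499766 [-0.00383996  0.          0.          0.          0.        ]
[[ 4.000e-03  9.970e-01 -7.400e-02  5.300e-01]
 [-1.000e+00  4.000e-03  0.000e+00 -6.400e-02]
 [ 1.000e-03  7.400e-02  9.970e-01  1.444e+00]
 [ 0.000e+00  0.000e+00  0.000e+00  1.000e+00]]
0.1 [[-9.68230515e-01 -1.60597279e-04  2.50059280e-01]
 [-2.50059177e-01  1.73567065e-03 -9.68229000e-01]
 [-2.78525610e-04 -9.99998481e-01 -1.72068811e-03]]
```

View pics/top0.png

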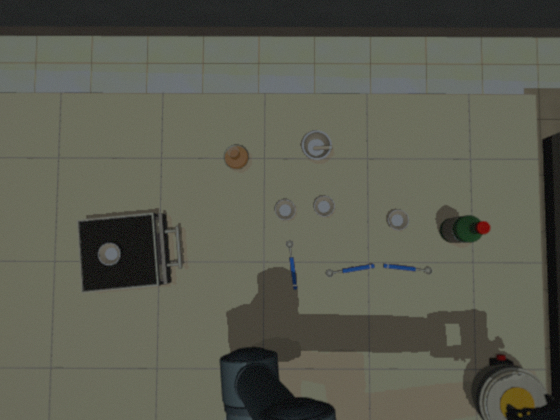

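View pics/scene0.png

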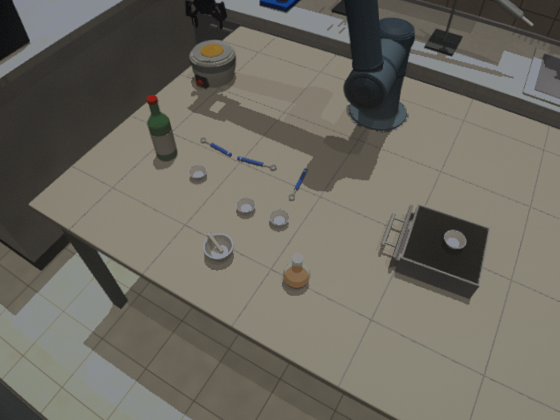

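The top view shows three dishes at (285,208), (323,206) and (397,218). There are three blue spoons around (292,265), (352,268) and (405,267). The unit is at (120,252) with base_dish at (108,254), and its handle is at (180,244). The flask is at (236,156), the mortar at (316,145) and the bottle at (465,228). The scene view agrees with this.

```bash
cat > h.py <<'E'
from workcell import *
import cv2, numpy as np
def R(a):  # tool down, jaw axis at world angle a (deg)
    c,s=np.cos(np.radians(a)),np.sin(np.radians(a))
    return np.array([[s,0,c],[-c,0,s],[0,-1,0]])
def Rn(a): # choose half turn whose IK keeps joint 6 nearest 0
    return R(a)
def cam(n,save=None):
    c=read_camera(n)
    if save: cv2.imwrite(f"pics/{save}.png",c["pixels"][:,:,::-1])
    return c
def K(c): return np.array([[c["fx"],0,c["cx"]],[0,c["fy"],c["cy"]],[0,0,1]])
def ray(c,uv):
    n=cv2.undistortPoints(np.array(uv,float).reshape(-1,1,2),K(c),np.array(c["D"])).reshape(-1,2)
    d=np.c_[n[:,0],-n[:,1],-np.ones(len(n))]@c["world_from_camera"][:3,:3].T
    return c["world_from_camera"][:3,3],d
def ground(c,uv,z):
    o,d=ray(c,uv); return o+d*((z-o[2])/d[:,2])[:,None]
def proj(c,P):
    P=np.atleast_2d(P); M=np.linalg.inv(c["world_from_camera"]); p=P@M[:3,:3].T+M[:3,3]
    p=p*[1,-1,-1]
    return cv2.projectPoints(p,np.zeros(3),np.zeros(3),K(c),np.array(c["D"]))[0].reshape(-1,2)
def blobs(mask,amin,amax):
    n,l,s,ct=cv2.connectedComponentsWithStats(mask.astype(np.uint8))
    return [(np.argwhere(l==i)[:,::-1],ct[i],s[i]) for i in range(1,n) if amin<=s[i][4]<=amax]
def hsv(c): return cv2.cvtColor(c["pixels"],cv2.COLOR_RGB2HSV).astype(int)
def blue(c): h=hsv(c); return (h[...,0]>100)&(h[...,0]<128)&(h[...,1]>120)&(h[...,2]>50)
E
python3 - <<'E'
from h import *
c=cam("top"); h=hsv(c)
for u,v in[(285,208),(323,206),(397,218),(108,254),(300,230),(316,145),(160,252),(179,244),(290,244),(292,262)]: print(u,v,h[v,u],c["pixels"][v,u])
for p,ct,s in blobs(blue(c),10,400): print("blue",s[4],ct,ground(c,[ct],.01)[0].round(3))
w=(h[...,1]<40)&(h[...,2]>100)
for p,ct,s in blobs(w,40,900): print("white",s,ct,ground(c,[ct],.026)[0].round(3),ground(c,[ct],.096)[0].round(3))
print("handle",ground(c,[[181,225],[183,265]],.048).round(3))
print("unit top corners",ground(c,[[79,221],[154,214],[160,287],[84,291]],.074).round(3))
# hover for wrist view
for a in (0,90,180,-90):
    q=solve_ik([.55,-.15,.33],R(a)); print(a,q)
E
```

```text
285 208 [101  23 120] [109 116 120]
323 206 [100  26 116] [104 112 116]
397 218 [104  24 117] [106 112 117]
108 254 [106  24 117] [106 111 117]
300 230 [ 32  34 111] [110 111  96]
316 145 [ 98  18 112] [104 110 112]
160 252 [20 15 52] [52 51 49]
179 244 [36 15 85] [84 85 80]
290 244 [ 36  12 106] [105 106 101]
292 262 [107 199 119] [ 26  66 119]
blue 87 [292.6091954  270.29885057] [ 0.454 -0.085  0.01 ]
blue 90 [355.97777778 268.22222222] [ 0.461 -0.265  0.01 ]
blue 88 [401.61363636 267.20454545] [ 0.464 -0.395  0.01 ]
white [537  38  23  26 570] [548.41754386  50.56842105] [ 1.094 -0.829  0.026] [ 1.066 -0.791  0.096]
white [308 139  16  17 165] [314.79393939 146.41818182] [ 0.808 -0.147  0.026] [ 0.795 -0.143  0.096]
white [ 30 159  28  12 111] [ 44.01801802 163.4954955 ] [0.756 0.628 0.026] [0.745 0.593 0.096]
white [ 57 189   8  24  55] [ 59.61818182 200.25454545] [0.651 0.579 0.026] [0.645 0.547 0.096]
white [105 244  12  16 141] [110.31205674 252.32624113] [0.504 0.43  0.026] [0.505 0.406 0.096]
white [446 324  15  22 199] [452.67839196 334.15075377] [ 0.28  -0.532  0.026] [ 0.
[... 593 characters left out ...]
-0.655  0.026] [ 0.149 -0.625  0.096]
white [455 416  21   4  41] [467.87804878 418.02439024] [ 0.052 -0.569  0.026] [ 0.075 -0.544  0.096]
handle [[0.581 0.227 0.048]
 [0.47  0.22  0.048]]
unit top corners [[0.59  0.502 0.074]
 [0.61  0.297 0.074]
 [0.411 0.276 0.074]
 [0.4   0.482 0.074]]
0 [-2.66467095e+01 -1.42849691e-01  9.56107569e+01 -2.54444375e-14
  8.45320928e+01 -2.66467095e+01]
90 [-2.66467095e+01 -1.42849691e-01  9.56107569e+01 -2.54444375e-14
  8.45320928e+01 -1.16646710e+02]
180 [-2.66467095e+01 -1.42849691e-01  9.56107569e+01 -2.54444375e-14
  8.45320928e+01  1.53353290e+02]
-90 [-2.66467095e+01 -1.42849691e-01  9.56107569e+01 -2.54444375e-14
  8.45320928e+01  6.33532905e+01]
```

Run:
```python
from h import *
move_gripper(.085)
move_to([.526,.215,.28],R(94)); c=cam("wrist","w_handle"); print(c["fx"],c["cx"],c["cy"],c["D"],c["world_from_camera"].round(3))
print(get_time(),proj(c,[.526,.2235,.042]))
```

```text
312.4685836668508 285.34387097429845 211.4958630785258 [-0.03613628  0.          0.          0.          0.        ] [[-0.068 -0.963 -0.262  0.46 ]
 [ 0.998 -0.066 -0.018  0.209]
 [-0.    -0.262  0.965  0.412]
 [ 0.     0.     0.     1.   ]]
3.6333 [[293.9871619 184.233704 ]]
```

View pics/w_handle.png

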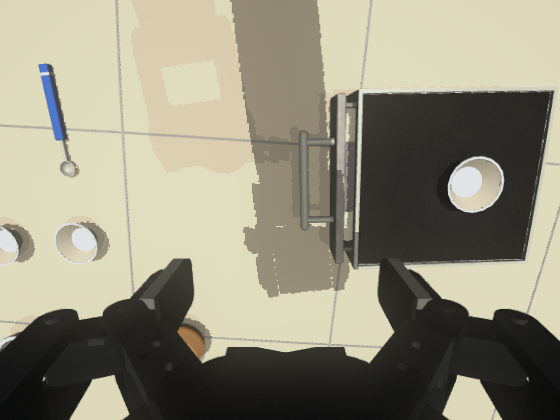

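The wrist camera is mounted on the base side of the tool, so image up is world -x. The handle bar runs from (304,131) to (305,228). The unit's top corners are at (358,91), (553,91), (527,262) and (357,266), and the base_dish rim is centred near (476,184). One spoon is at (55,120).

Run:
```python
from h import *
c=cam("wrist")
print("handle",ground(c,[[303.5,133],[305,228]],.0475).round(4))
C=ground(c,[[358,91],[553,91],[527,262],[357,266]],.074);print(C.round(4))
g=cv2.cvtColor(c["pixels"],cv2.COLOR_RGB2GRAY)
# bar edges per row
h=hsv(c)
for v in (150,160,170,180,190,200,210): print(v,g[v,294:316])
e=C[1]-C[0];f=C[2]-C[3]
print([np.degrees(np.arctan2(x[1],x[0])) for x in(e,f)],np.linalg.norm(e),np.linalg.norm(C[3]-C[0]))
```

```text
handle [[0.4656 0.2297 0.0475]
 [0.5782 0.2409 0.0475]]
[[0.4196 0.2802 0.074 ]
 [0.4024 0.4853 0.074 ]
 [0.5947 0.5087 0.074 ]
 [0.6125 0.3038 0.074 ]]
150 [122 121 122 121 118  92 104 116 127 138 139 125 115 105 106 138 137 138
 137 138 138 138]
160 [122 122 122 121 118  97 101 114 124 137 139 126 117 108 108 138 138 138
 138 137 137 137]
170 [122 122 121 121 118  94  99 112 122 136 141 127 117 109 109 137 137 138
 138 138 137 136]
180 [122 122 122 122 119 105  97 110 121 133 140 128 119 109 103 138 138 138
 138 137 137 138]
190 [121 122 121 122 121 117  94 108 119 131 137 129 121 109 106 138 137 137
 137 137 137 137]
200 [122 121 122 121 122 117  90 105 117 128 137 130 122 112 101 119 137 137
 138 137 137 137]
210 [122 121 122 122 122 117  93 105 116 126 133 131 122 113 102 110 137 137
 137 137 138 137]
[np.float64(94.79028705002608), np.float64(94.95100277944381)] 0.20580400679448912 0.19428363247459993
```

Run:
```python
from h import *
c=cam("wrist"); P=ground(c,[[303.7,150],[304.7,210]],.042); print(P.round(4))
a=95; d=-np.array([np.cos(np.radians(a)),np.sin(np.radians(a)),0])
m=np.array([.522,0,0]); m[1]=np.interp(.522,P[:,0],P[:,1]); m[2]=.037
print(m)
move_gripper(.028)
move_to(m+[0,0,.08],R(a)); print(movel(m,v=.1,contact_N=10), get_tcp_pos())
move_gripper(0.0,40); print(get_opening(),get_force())
print(movel(m+d*.174,v=.08,contact_N=35), get_tcp_pos(),(get_tcp_pos()-m)@d, get_force())
move_gripper(.028); 
p=get_tcp_pos(); movel([p[0],p[1],.13],v=.2)
move_to([.53,.08,.3],R(95)); c=cam("wrist","w_open"); print(get_time())
```

```text
[[0.4849 0.2319 0.042 ]
 [0.5569 0.2391 0.042 ]]
[0.522      0.23559311 0.037     ]
False [0.52267971 0.2357518  0.03772477]
0.00960905491325155 [ 0.01456994 -0.36899783  5.33015916]
True [0.53824484 0.07739027 0.03800847] 0.15901666081395283 [0.45845254 3.11689805 2.71491096]
9.7667
```

View pics/w_open.png

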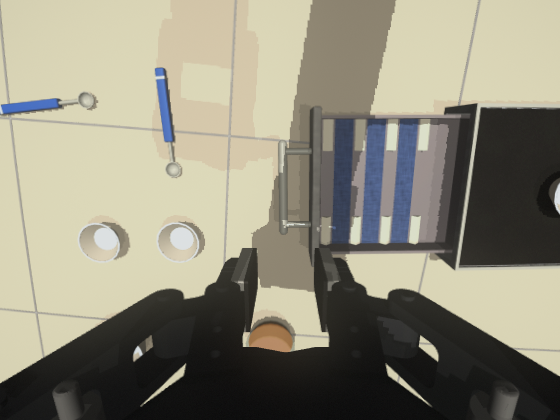

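The drawer is open. The blue grooves are near columns 343, 375 and 404 (rows 118–245), and the handle is at column 283. Two spoons and two dishes are also in view on the left.

```bash
cat >> h.py <<'E'
def spoons(c,amin=60,roi=None):
    """blue handles -> list of (origin xy, yaw, handle length); bowl side told by white band at other end"""
    m=blue(c).astype(np.uint8); m=cv2.morphologyEx(m,cv2.MORPH_CLOSE,np.ones((9,9),np.uint8))
    out=[]
    for p,ct,s in blobs(m,amin,1e9):
        Q=ground(c,p,.010)[:,:2]; mu=Q.mean(0); w,V=np.linalg.eigh(np.cov((Q-mu).T)); ax=V[:,1]
        t=(Q-mu)@ax; out.append((mu,ax,t.min(),t.max(),np.ptp((Q-mu)@V[:,0]),len(p)))
    return out
def dishmask(c):
    h=hsv(c); return (h[...,0]>85)&(h[...,0]<125)&(h[...,1]>8)&(h[...,1]<60)&(h[...,2]>90)
E
python3 - <<'E'
from h import *
c=cam("wrist"); h=hsv(c)
m=((h[...,0]>100)&(h[...,0]<128)&(h[...,1]>80)&(h[...,2]>40))
for p,ct,s in blobs(m,300,1e5):
    Q=ground(c,p,.012)[:,:2] if ct[0]>300 else ground(c,p,.01)[:,:2]
    (cx,cy),(w,hh),an=cv2.minAreaRect(Q.astype(np.float32)*1000)
    mu=Q.mean(0);V=np.linalg.eigh(np.cov((Q-mu).T))[1][:,1]
    print(s,"rect",round(cx,1),round(cy,1),round(w,1),round(hh,1),"mean",mu.round(4),"ax",V.round(3), np.degrees(np.arctan2(V[1],V[0])).round(2))
print("handle",ground(c,[[281.5,145],[284,187],[284.5,230]],.042).round(4))
print("panel top",ground(c,[[317,108],[315,265]],.063).round(4))
C=ground(c,[[476,104],[458,269]],.074);print("unit front",C.round(4))
for u,v in[(105,239),(85,240),(183,237),(165,245),(120,220),(140,350),(200,300)]:print(h[v,u])
E
```

```text
[156  80  17  63 534] rect 455.2 -84.5 77.1 11.4 mean [ 0.4543 -0.0845] ax [-0.991 -0.134] -172.27
[  1  99  57  16 523] rect 462.1 -263.9 11.8 78.5 mean [ 0.4619 -0.2637] ax [-0.172  0.985] 99.9
[ 333  121   20  122 1826] rect 529.8 155.6 165.4 22.2 mean [0.5259 0.1553] ax [-0.996 -0.088] -174.97
[ 362  121   24  123 2019] rect 526.9 197.7 167.3 22.7 mean [0.5233 0.1974] ax [-0.995 -0.097] -174.46
[ 391  120   27  124 2038] rect 522.5 239.7 169.0 22.9 mean [0.5182 0.2392] ax [-0.995 -0.1  ] -174.28
handle [[0.4833 0.0703 0.042 ]
 [0.5346 0.0777 0.042 ]
 [0.591  0.0832 0.042 ]]
panel top [[0.4382 0.1066 0.063 ]
 [0.6274 0.1253 0.063 ]]
unit front [[0.4182 0.2789 0.074 ]
 [0.6132 0.3033 0.074 ]]
[ 96   6 225]
[ 22  41 182]
[102   6 226]
[ 20  41 194]
[ 27  39 220]
[26 18 99]
[26 39 46]
```

```bash
cat >> h.py <<'E'
YAW=5.4; G=np.array([[.5301,.1557],[.5264,.1976],[.5225,.2395]])
def jaw(ps, pos):  # jaw angle option with small joint 6
    j1=np.degrees(np.arctan2(pos[1],pos[0]))
    return min(ps,key=lambda a:abs(j1-a))
def look_spoon(mu,dr,a,save=None,z=.2):
    move_to([mu[0],mu[1],z],R(a)); c=cam("wrist",save); dr=np.array(dr,float)
    L=[s for s in spoons(c,300) if np.hypot(*(s[0]-mu))<.08]
    s=min(L,key=lambda s:np.hypot(*(s[0]-mu))); ax=s[1]; lo,hi=s[2],s[3]
    if ax@dr<0: ax=-ax; lo,hi=-hi,-lo
    o=s[0]+ax*(hi-.020)
    print("spoon",s[0].round(4),"origin",o.round(4),"yaw",np.degrees(np.arctan2(ax[1],ax[0])).round(1),"len",round(hi-lo,4),"wid",round(s[4],4)); return s[0],o,ax
def spoon_job(mu,dr,g,tag):
    psi=np.degrees(np.arctan2(dr[1],dr[0])); off=min((90,-90),key=lambda k:abs(np.degrees(np.arctan2(mu[1],mu[0]))-psi-k))
    move_gripper(.04)
    mu,o,ax=look_spoon(mu,dr,psi+off,tag)
    psi=np.degrees(np.arctan2(ax[1],ax[0])); a=psi+off; ap=YAW+off
    move_to([*o,.10],R(a)); print("down contact",movel([*o,.0135],v=.1,contact_N=8),get_tcp_pos()[2])
    zg=get_tcp_pos()[2]; move_gripper(0.,40); print("opening",get_opening())
    assert get_opening()>.006
    movel([*o,.2],v=.25); 
    t=G[g]+.002*np.array([np.cos(np.radians(YAW)),np.sin(np.radians(YAW))])
    move_to([*t,.2],R(ap)); print("held",get_opening()); movel([*t,.06],v=.2)
    print("place contact",movel([*t,zg+.0130],v=.06,contact_N=8),get_tcp_pos())
    move_gripper(.026); movel([*t,.2],v=.25); print("t",get_time())
E
python3 - <<'E'
from h import *
spoon_job(np.array([.4543,-.0845]),(.991,.134),0,"spA")
cam("wrist","gA")
E
```

```text
spoon [ 0.45   -0.0854] origin [ 0.4729 -0.0823] yaw 7.6 len 0.0884 wid 0.0108
down contact False 0.014193546458900981
opening 0.01030005217575397
held 0.010307639582534191
place contact True [0.53182088 0.15581795 0.02882708]
t 18.7083
```

View pics/gA.png

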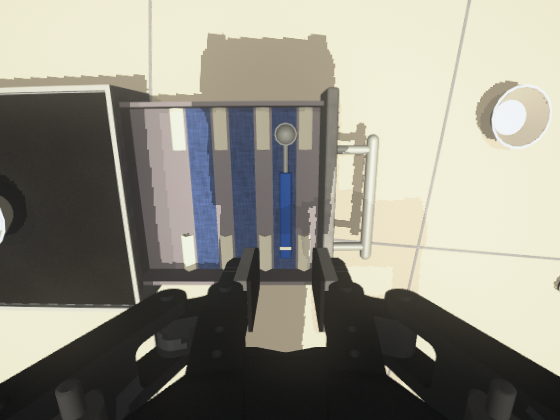

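Spoon A lies flat in groove 0. Its handle runs along column 286 and the bowl is at (286,133), pointing away from the robot. I'll do the other two the same way.

Run:
```python
from h import *
spoon_job(np.array([.4619,-.2637]),(-.172,.985),1,"spB")
spoon_job(np.array([.464,-.395]),(-.07,-.99),2,"spC")
move_to([.52,.19,.27],R(YAW-90)); cam("wrist","gC")
```

```text
spoon [ 0.4624 -0.2693] origin [ 0.4585 -0.2464] yaw 99.6 len 0.0896 wid 0.0107
down contact False 0.014201376972107547
opening 0.010887113625429339
held 0.010372365605889538
place contact True [0.52730384 0.19760481 0.0262582 ]
t 28.7083
spoon [ 0.4935 -0.3976] origin [ 0.4915 -0.4218] yaw -94.9 len 0.0888 wid 0.011
down contact False 0.014253837549468538
opening 0.00993631571596298
held 0.010727410961333393
place contact True [0.52348737 0.23944871 0.02645221]
t 38.8917
```

View pics/gC.png

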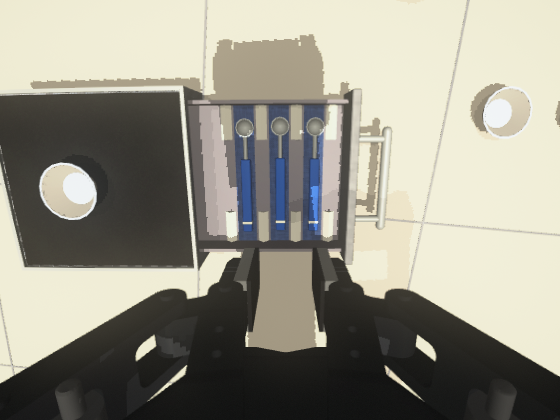

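All three spoons lie in their own grooves with the bowls away from the robot: bowls at (244,128), (280,127) and (315,127). Spoon C had been knocked about 3 cm before the pick, and the fresh look caught that. The handle is now around (384,178), so I'll shut the drawer.

Run:
```python
from h import *
c=cam("wrist"); g=cv2.cvtColor(c["pixels"],cv2.COLOR_RGB2GRAY)
for v in(160,190):print(g[v,374:396])
P=ground(c,[[386.5,133],[384,178],[380.5,224]],.042);print(P.round(4))
a=95.4-180; d=np.array([np.cos(np.radians(95.4)),np.sin(np.radians(95.4)),0])
m=np.array([*P[1,:2],.037])
move_gripper(.028); move_to([*m[:2],.15],R(a)); print(movel(m,v=.1,contact_N=10),get_tcp_pos())
move_gripper(0.,40); print(get_opening())
p0=get_tcp_pos(); print("stop",movel(p0+d*.19,v=.06,contact_N=25),(get_tcp_pos()-p0)@d,get_tcp_pos(),get_force())
move_gripper(.028); p=get_tcp_pos(); movel([p[0],p[1],.15],v=.2)
move_to([.526,.215,.28],R(94)); cam("wrist","shut"); print(get_time())
```

```text
[162 161 162 206 228 212 155 144 177 200 224 240 242 231 216 200 228 237
 238 238 238 238]
[204 232 228 202 143 152 182 205 231 242 237 225 209 205 229 237 237 238
 237 238 238 237]
[[0.5905 0.0814 0.042 ]
 [0.5399 0.0755 0.042 ]
 [0.4842 0.0699 0.042 ]]
False [0.54055954 0.07549147 0.03776308]
0.009364928582739912
stop True 0.17016369309933457 [0.52368814 0.24687566 0.03791479] [-0.20389116 -2.93397334  3.77754417]
50.3667
```

View pics/shut.png

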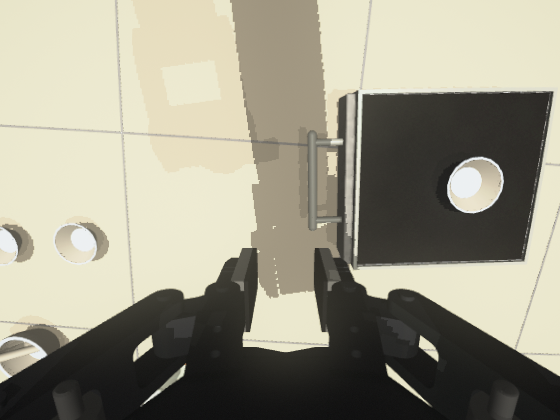

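The drawer is shut flush after 0.170 m of travel. The base dish rim centre is at about (475,184) with its inner floor at (467,182). Two bench dishes are at (76,243) and (5,245). I'll measure the dishes next.

Run:
```python
from h import *
c=cam("wrist"); h=hsv(c)
print(h[243,48:104].tolist()); print(h[184,440:510].tolist())
for n,(u,v,z) in {"base":(468,183,.070),"d":(80,241,0)}.items():
    m=np.zeros(h.shape[:2],bool); m[v-40:v+40,u-40:u+40]=1
    m&=(h[...,1]<14)&(h[...,2]>200)&((h[...,0]>80)|(h[...,1]<4))
    for p,ct,s in blobs(m,20,3000): print(n,s,ct,"floor",ground(c,[ct],z+.008)[0].round(4),"rim",ground(c,[ct],z+.026)[0].round(4))
m=np.zeros(h.shape[:2],bool);m[135:230,430:520]=h[135:230,430:520,2]>100
for p,ct,s in blobs(m,500,9000):
    Q=ground(c,p,.096)[:,:2].astype(np.float32); print("base rim",s,cv2.minEnclosingCircle(Q))
```

```text
[[27, 29, 236], [27, 29, 236], [27, 30, 236], [27, 29, 236], [27, 29, 236], [28, 16, 237], [90, 3, 235], [23, 32, 201], [22, 39, 207], [22, 40, 208], [22, 40, 209], [22, 40, 209], [22, 40, 209], [21, 41, 210], [21, 41, 211], [22, 40, 211], [22, 40, 211], [21, 41, 213], [22, 41, 213], [21, 42, 214], [21, 42, 214], [21, 40, 215], [21, 41, 216], [22, 35, 218], [35, 7, 227], [98, 4, 241], [98, 4, 241], [102, 5, 242], [98, 4, 241], [98, 4, 241], [102, 5, 242], [102, 5, 242], [102, 5, 242], [98, 4, 241], [98, 4, 241], [98, 4, 241], [102, 5, 242], [102, 5, 242], [98, 4, 241], [96, 5, 242], [98, 4, 241], [98, 4, 241], [102, 5, 242], [98, 4, 241], [102, 5, 242], [102, 5, 242], [90, 4, 240], [80, 3, 226], [30, 11, 166], [22, 46, 138], [21, 46, 150], [21, 48, 150], [21, 48, 150], [21, 49, 151], [21, 48, 150], [21, 48, 164]]
[[30, 15, 34], [30, 15, 35], [30, 15, 34], [30, 15, 35], [20, 21, 36], [30, 14, 36], [15, 14, 36], [99, 11, 164], [100, 6, 237], [100, 3, 236], [26, 25, 203], [96, 5, 240], [100, 6, 242], [100, 6, 242], [100, 6, 242], [100, 6, 242], [100, 6, 242], [100, 6, 242], [100, 6, 242
[... 494 characters left out ...]
3], [20, 41, 212], [21, 42, 213], [21, 42, 212], [20, 41, 212], [20, 41, 211], [20, 41, 211], [20, 40, 180], [21, 42, 182], [21, 35, 213], [98, 4, 238], [100, 7, 231], [26, 20, 88], [25, 31, 49], [26, 35, 51], [30, 31, 49], [30, 31, 49], [25, 31, 50], [25, 31, 49]]
base [ 447  157   57   56 1000] [468.083 182.481] floor [0.5037 0.4123 0.078 ] rim [0.5013 0.4014 0.096 ]
d [ 54 224  28  29  57] [ 62.75438596 232.03508772] floor [ 0.62   -0.0898  0.008 ] rim [ 0.6129 -0.0764  0.026 ]
d [ 59 227  38  37 473] [ 82.66596195 241.54545455] floor [ 0.6321 -0.0627  0.008 ] rim [ 0.6244 -0.0506  0.026 ]
base rim [ 447  156   57   58 2514] ((0.5034531950950623, 0.4093039333820343), 0.030295880511403084)
```

```bash
cat >> h.py <<'E'
def dishes(c,z,near,rad=.05):
    """rims (plane z) near a point: low-saturation bluish-white porcelain; prints radius check"""
    h=hsv(c); m=((h[...,1]<13)&(h[...,2]>150)).astype(np.uint8); m=cv2.morphologyEx(m,cv2.MORPH_CLOSE,np.ones((5,5),np.uint8))
    H,W=m.shape; vv,uu=np.mgrid[0:H,0:W]; Q=ground(c,np.c_[uu.ravel(),vv.ravel()],z)[:,:2].reshape(H,W,2)
    m=m*(np.hypot(*(Q-near).transpose(2,0,1))<rad)
    out=[]
    for p,ct,s in blobs(m,150,1e5):
        q=Q[p[:,1],p[:,0]].astype(np.float32); ce,r=cv2.minEnclosingCircle(q); out.append((np.array(ce),r,len(p)))
    return out
def look_dish(near,z,zh,a=0,save=None):
    move_to([near[0],near[1],zh],R(a)); c=cam("wrist",save)
    L=dishes(c,z,near,.065); print("rim",[(o[0].round(4),round(o[1],4),o[2]) for o in L]); return c,L
E
python3 - <<'E'
from h import *
move_gripper(.062); print(get_opening())
move_to([.5,.05,.06],R(0)); print(movel([.5,.05,.004],v=.03,contact_N=5),get_tcp_pos(),get_opening())
movel([.5,.05,.2],v=.25)
move_gripper(.085)
look_dish(np.array([.5035,.4093]),.096,.27,save="wb")
look_dish(np.array([.625,-.055]),.026,.20,save="wd")
print(get_time())
a=cv2.imread("pics/wb.png");b=cv2.imread("pics/wd.png");cv2.imwrite("pics/wbd.png",np.hstack([a,b])[:, :][::1] if 0 else cv2.resize(np.hstack([a,b]),(800,300)))
t=cam("top")
m=dishmask(t)
for p,ct,s in blobs(m,40,900): print("top",s,ground(t,[ct],.02)[0].round(3))
E
```

```text
0.06196995023723268
True [0.50001187 0.05001852 0.0054718 ] 0.0618820221667765
rim []
rim [(array([ 0.6286, -0.0585]), 0.0161, 461), (array([ 0.6282, -0.0637]), 0.0294, 166)]
58.2583
top [78 71 12  8 48] [1.023 0.523 0.02 ]
top [ 36  72  51  21 691] [0.993 0.598 0.02 ]
top [148  73  50  20 761] [0.993 0.273 0.02 ]
top [189  74  13  11  43] [1.012 0.194 0.02 ]
top [260  75  53  18 791] [ 0.992 -0.058  0.02 ]
top [372  78  53  16 637] [ 0.989 -0.378  0.02 ]
top [484  80  43  14 487] [ 0.987 -0.697  0.02 ]
top [302 131  29  29 108] [ 0.812 -0.147  0.02 ]
top [308 139  15  17 160] [ 0.809 -0.148  0.02 ]
top [318 201  12  11 102] [ 0.637 -0.172  0.02 ]
top [392 215  11  11 103] [ 0.598 -0.381  0.02 ]
top [105 248  13  12 115] [0.5  0.43 0.02]
```

View pics/wbd.png

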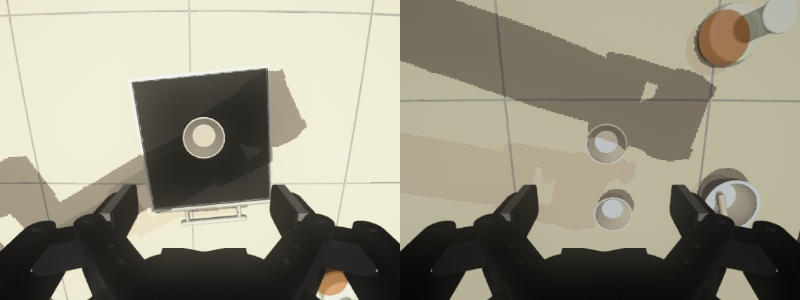

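Left half of the picture: the base dish on the unit, rim at (203,138) in the half-scale view. Right half: bench dishes with rims at (606,144) and (613,213), partly in the arm's shadow, so saturation masks are unreliable there. The gripper probe put the fingertips 5.5 mm ahead of the TCP at 62 mm opening. I'll fit rim edges to a circle instead.

```bash
cat >> h.py <<'E'
from scipy.optimize import least_squares
def rim(c,near,z,tol=.03):
    """rim circle r=30 mm at height z: Hough seed, then robust fit of edge points on the plane"""
    g=cv2.GaussianBlur(cv2.cvtColor(c["pixels"],cv2.COLOR_RGB2GRAY),(3,3),0)
    n=np.array([*near,z]); pr=np.hypot(*(proj(c,n+[.03,0,0])-proj(c,n-[.03,0,0]))[0])/2
    C=cv2.HoughCircles(g,cv2.HOUGH_GRADIENT,1,15,param1=60,param2=12,minRadius=int(pr*.9),maxRadius=int(pr*1.12)+1)
    if C is None: return None
    E=np.argwhere(cv2.Canny(g,25,60)>0)[:,::-1]; Q=ground(c,E,z)[:,:2]
    best=None
    for P in ground(c,C[0,:,:2],z)[:,:2]:
        if np.hypot(*(P-near))>tol: continue
        for w in(.005,.003,.002):
            q=Q[abs(np.hypot(*(Q-P).T)-.030)<w]
            if len(q)<15: break
            f=least_squares(lambda x:np.hypot(*(q-x).T)-.030,P,loss="soft_l1",f_scale=.0007); P=f.x
        q=Q[abs(np.hypot(*(Q-P).T)-.030)<.0015]; an=np.degrees(np.arctan2(*(q-P).T)); cov=len(np.unique(an//10))
        if best is None or cov>best[1]: best=(P,cov,len(q))
    return best
def see_rim(near,z,zh,a=0,save=None,tol=.04):
    move_to([near[0],near[1],zh],R(a)); c=cam("wrist",save); r=rim(c,np.array(near),z,tol); print("rim",r and (r[0].round(4),r[1],r[2])); return r
E
python3 - <<'E'
from h import *
see_rim((.628,-.062),.026,.20); see_rim((.636,-.17),.026,.2); see_rim((.598,-.38),.026,.2)
see_rim((.5035,.4093),.096,.27); see_rim((.515,.38),.096,.27); print(get_time())
E
```

```text
rim (array([ 0.6287, -0.0626]), 27, 134)
rim (array([ 0.6404, -0.1739]), 33, 164)
rim (array([ 0.6007, -0.3838]), 29, 134)
rim (array([0.5035, 0.4092]), 36, 220)
rim (array([0.5034, 0.4095]), 36, 223)
63.2417
```

```bash
cat >> h.py <<'E'
BASE=np.array([.5035,.4093])
def dish_job(near,k):
    move_gripper(.085); r=see_rim(near,.026,.2); assert r and r[1]>=24; p=r[0]
    print("down",movel([*p,.0255],v=.12,contact_N=8),get_tcp_pos()[2]); move_gripper(.05,25); o=get_opening(); print("opening",o); assert .055<o<.064
    zg=get_tcp_pos()[2]; movel([*p,.2],v=.2); move_to([*BASE,.2],R(0)); print("held",get_opening())
    zt=zg+.070+.008*k; movel([*BASE,zt+.025],v=.15)
    print("nest contact",movel([*BASE,zt-.001],v=.03,contact_N=4),"dz",get_tcp_pos()[2]-zt,get_tcp_pos(),get_force())
    move_gripper(.08); movel([*BASE,.27],v=.2)
    c=cam("wrist",f"stack{k}"); q=rim(c,BASE,.096+.008*k,.03); print("stack rim",q[0].round(4),q[1],"t",get_time())
E
python3 - <<'E'
from h import *
dish_job((.6287,-.0626),1)
E
```

```text
rim (array([ 0.6291, -0.0628]), 28, 133)
down False 0.026406707382004315
opening 0.056683020280008975
held 0.056413351525528975
nest contact True dz 0.00013311995725365233 [0.50312407 0.40912415 0.10499642] [-0.28380664 -0.6333885   4.95423009]
stack rim [0.5032 0.4099] 36 t 72.8
```

View pics/stack1.png

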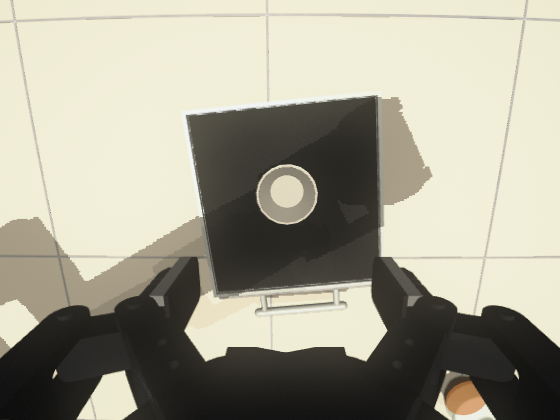

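The first dish is nested and level: a round rim at (287,194), coaxial with the base, and contact came at the expected height. Next the other two.

Run:
```python
from h import *
dish_job((.6404,-.1739),2)
dish_job((.6007,-.3838),3)
move_to([.45,-.2,.3],R(0)); s=cam("scene","scene_end"); t=cam("top","top_end")
p=proj(s,[*BASE,.09])[0].astype(int); im=s["pixels"][p[1]-60:p[1]+60,p[0]-80:p[0]+80,::-1]
a=cv2.resize(im,(640,480),interpolation=cv2.INTER_CUBIC); cv2.imwrite("pics/end_crop.png",a); print(get_time())
```

```text
rim (array([ 0.6389, -0.1734]), 23, 107)Traceback (most recent call last):
  File "<stdin>", line 2, in <module>
  File "h.py", line 96, in dish_job
    move_gripper(.085); r=see_rim(near,.026,.2); assert r and r[1]>=24; p=r[0]
                                                        ^^^^^^^^^^^^^^
AssertionError
```

The fit had less edge coverage than my limit, so I'll re-measure from two poses before grasping.

Run:
```python
from h import *
see_rim((.639,-.1734),.026,.2,save="d2"); see_rim((.62,-.19),.026,.23); print(get_joint_positions())
```

```text
rim (array([ 0.6387, -0.1732]), 22, 111)
rim (array([ 0.6389, -0.1729]), 22, 113)
[-2.70526422e+01  1.43933422e+01  9.00895080e+01  1.50809468e-02
  7.54458875e+01 -2.70243370e+01]
```

View pics/d2.png

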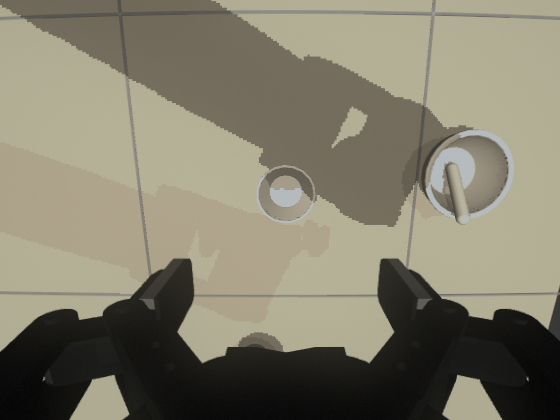

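The dish is at (286,194), upright, with half of its rim edge hidden by the shadow boundary. Three measurements agree within 1 mm, so I'm going on with the limit at 20.

```bash
sed -i 's/r\[1\]>=24/r[1]>=20/' h.py
python3 - <<'E'
from h import *
dish_job((.6388,-.1732),2)
dish_job((.6007,-.3838),3)
move_to([.45,-.2,.3],R(0)); s=cam("scene","scene_end"); t=cam("top","top_end")
p=proj(s,[*BASE,.09])[0].astype(int); im=s["pixels"][p[1]-60:p[1]+60,p[0]-80:p[0]+80,::-1]
a=cv2.resize(im,(640,480),interpolation=cv2.INTER_CUBIC); cv2.imwrite("pics/end_crop.png",a); print(get_time())
E
```

```text
rim (array([ 0.6407, -0.1745]), 33, 164)
down False 0.026519426914657536
opening 0.05553161924212604
held 0.05550529753475034
nest contact True dz 5.670271017650663e-05 [0.50314258 0.40910689 0.11263434] [ 0.52196973 -0.32802403  3.40236679]
stack rim [0.5032 0.4106] 36 t 84.3
rim (array([ 0.5997, -0.3834]), 25, 127)
down False 0.026637136095902087
opening 0.056374295042460644
held 0.05668051700880659
nest contact True dz 1.4904473995311363e-05 [0.50316839 0.40914387 0.12107773] [-0.52823701 -1.03917902  4.59507578]
stack rim [0.5031 0.4105] 36 t 95.8417
98.1333
```

View pics/end_crop.png

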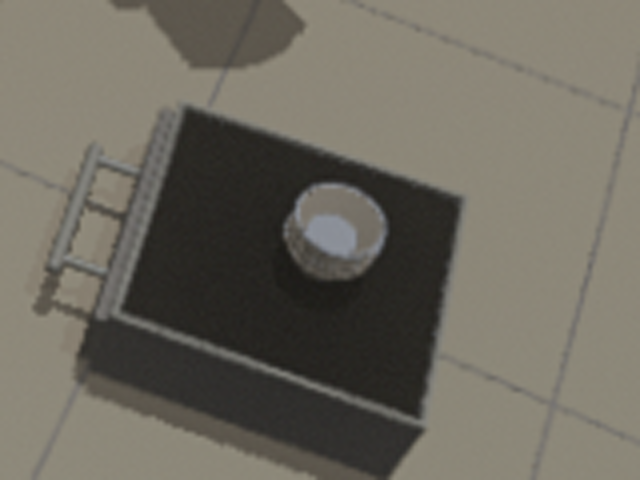

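View pics/top_end.png

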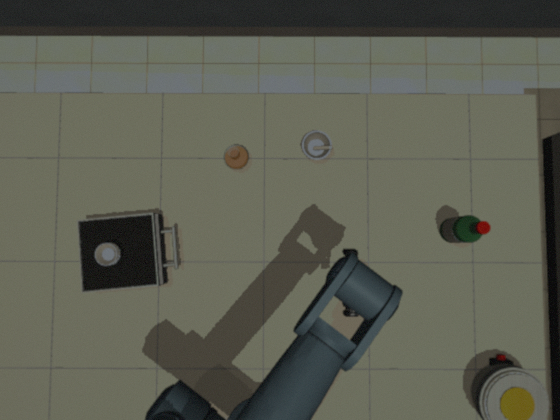

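The stack stands straight on the unit, the drawer is flush, and the bench is clear. The flask (236,156), mortar (316,145) and bottle (465,228) are where they started.

```bash
python3 -c "
from workcell import *
pause(.5); print(get_time(),get_force()); sign_off()"
```

```text
98.6333 [-0.23602371  0.32283018 -0.0515857 ]
the job is handed in; nothing more can be done
```

The bench is cleared and the job was handed in at 98.6 s of the 210 s allowed. The hand-in gives no verdict.

- **Spoons:** I opened the drawer and laid all three spoons in grooves 0, 1 and 2, bowls up and pointing away from the robot. One had been knocked about 3 cm before I picked it, and a fresh look caught that. A picture taken before shutting showed all three in place.
- **Drawer:** It slid 0.170 m back to its stop and looks flush in the last pictures. The spoons could not be seen again after that.
- **Dishes:** All three bench dishes are nested in the base dish. Each made contact within 0.2 mm of the expected height. The four rim centres agree to about 1.3 mm, which is within the play and the camera calibration.
- **Bystanders:** The bottle, flask and mortar are at the same pixels as at the start.

Three checks disagreed:
- **Pull-out distance:** The pull stopped on force after 0.159 m instead of 0.170 m, so the drawer was probably about 11 mm ajar at the start.
- **Dish in the arm's shadow:** The second dish's rim fit fell below my edge-coverage limit. I measured it again and lowered the limit; the fit used for the grasp had good coverage.
- **Lowering a spoon:** The first spoon touched about 2 mm higher than planned, but it settled flat in its groove.

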